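Lay up a stepped foot on the glue-up board

TASK

Dry-lay the stepped foot for a stand from the three wooden offcuts before it is glued. First take the longest offcut out of the stand where it waits on edge, lay it flat on the bench and let go of it, then take it up again by its long sides and lay it on the middle of the glue-up board, lengthways with the board; then lay the mid-length offcut on it and the shortest one on top, each flat, centred and parallel to the one below. Leave the paint tin and the tape measure where they are.

Things in the scene. Friction and masses are not known exactly. Their poses are not given: they have to be found in the camera images.
- long_centre (a point): Centre of the longest offcut, a plain wooden slab 60 x 200 x 18 mm (its own x, y, z; about 0.13 kg). It starts on its 200 mm edge in the edge stand, 60 mm tall, its y axis level and its x axis vertical. Either broad face may end up on top.
- middle_centre (a point): Centre of the mid-length offcut, a plain wooden slab 50 x 150 x 19 mm (its own x, y, z; about 0.09 kg), lying flat on the bench to the left of the glue-up board.
- short_centre (a point): Centre of the shortest offcut, a plain wooden slab 45 x 90 x 20 mm (its own x, y, z; about 0.05 kg), lying flat on the bench to the left of the glue-up board. The two flat offcuts may have changed places.
- board_top (a point): Middle of the upper face of the glue-up board, where its two thin dark centre lines cross: a fixed plywood board with a plain grey face, 110 mm (its x) by 230 mm (its y), its upper face 20 mm above the bench.
- stand_slot (a point): Middle of the slot floor of the edge stand, 12 mm above the bench: a fixed plywood base 90 mm (its x) by 160 mm (its y) with two pairs of cheeks, one pair at each end (47 to 77 mm from the middle along y), 30 mm tall above the slot floor. The slot is 22 mm wide and runs along y; between the two pairs the slab's faces are free. The bench between the edge stand (right) and the glue-up board (left) is clear, up to about 0.56 m ahead of the robot, where the tape measure stands.
- paint_tin: Paint tin, 78 mm across and 77 mm tall, standing at the far left of the bench; a bystander. Origin at the centre of its underside.
- tape_measure: Tape measure in its case, 38 x 87 x 73 mm, standing at the far edge of the bench between the edge stand and the glue-up board; a bystander. Origin at the centre of its underside.

How it is judged:
On the way, in this order (a step that is already met when the one before it is completed fails the run):
1. the longest offcut lies flat on the bench, let go (height (world z) of long_centre below 0.012 m and angle between the z axis of long_centre and the z axis of board_top, either way round below 0.05 rad and contact force between the fingers and long_slab below 0.3 N), for 0.2 s.
2. the longest offcut lies centred on the glue-up board (horizontal distance between long_centre and board_top below 0.008 m and height (world z) of long_centre between 0.026 and 0.032 m and angle between the z axis of long_centre and the z axis of board_top, either way round below 0.05 rad and angle between the y axis of long_centre and the y axis of board_top, either way round below 0.12 rad), for 0.2 s.
3. the mid-length offcut lies centred on the longest (all of step 2 and horizontal distance between middle_centre and long_centre below 0.008 m and height (world z) of middle_centre between 0.0445 and 0.0505 m and angle between the z axis of middle_centre and the z axis of board_top, either way round below 0.05 rad and angle between the y axis of middle_centre and the y axis of board_top, either way round below 0.12 rad), for 0.2 s.
4. the shortest offcut lies centred on top (all of step 3 and horizontal distance between short_centre and middle_centre below 0.008 m and height (world z) of short_centre between 0.064 and 0.07 m and angle between the z axis of short_centre and the z axis of board_top, either way round below 0.05 rad and angle between the y axis of short_centre and the y axis of board_top, either way round below 0.12 rad), for 0.2 s.
At the end, for the whole second after the job is handed in: The longest offcut lies flat on the glue-up board, the mid-length one on it and the shortest on top: each centre within 8 mm (horizontally) of the middle of what it lies on, its length within 0.12 rad of the board's, flat within 0.05 rad, resting (height within 3 mm), all still (all of step 4 and linear speed of each of long_slab, middle_slab, short_slab below 0.01 m/s); the robot touches nothing.
It fails at once if a bystander (paint tin or tape measure) is moved more than 20 mm (distance of any of paint_tin, tape_measure from where it was at the start of the episode above 0.02 m).
It also fails if it takes over 72 s, if anything falls off the work surface, if the arm or the gripper's body presses on something with over 40 N, if the wrist force passes 120 N, or if a joint passes its speed limit or range.

ROBOT

A 6-joint arm with a two-finger parallel gripper is mounted at the origin on the work surface; the furniture and walls round the work are solid. World frame = base frame: x ahead of the robot, y to its left, z up, the work surface at z = 0. Lengths are in m, angles in rad, forces in N, time in s.
With the tool pointing down it reaches from about 0.3 to 0.825 m from the base axis. Payload 5.4 kg.
Tool frame: the origin (TCP) lies on the centre line of the jaws, within the pads' length; the fingertips stand 25 mm ahead of it and the grasp point (between the pads) lies 6 mm ahead of it (env.tip_extent is the distance from the TCP to the fingertips, in m); z points along the fingers, y is the line along which they close (so a half turn about z gives the same grasp; the last joint's range is limited). The gripper opens to 92 mm and grips with 3 to 60 N. Pads are 20 mm wide; open, the fingers measure 128 mm over their backs; the gripper's body (75 mm by 189 mm) begins 69 mm behind the grasp point.
Start: joints at [-1.358, 0.158, 1.597, -0, 1.386, -0.21], TCP at [0.236, -0.524, 0.219] pointing down, gripper open.
Joint ranges: [-2.91, 2.91], [-0.94, 2.29], [0.18, 2.7], [-1.29, 4.43], [0.17, 2.64], [-3, 3]. Speed limits (rad/s): [2.57, 2.57, 3.14, 3.14, 3.14, 3.14].

INTERFACE

Orientations are given as a unit quaternion [x, y, z, w].
In Python, from rig import env, optics, job gives the robot as it stands. The module is installed in compiled form; this text tells all that it offers.
- The arm moves only by the tool drive_tool, never from a script. Its argument "increments" is a list that holds one entry, the list of rows, each a list of 4 numbers: the shift along the tool's x, y, z in mm, then the turn about the tool's z in degrees. In form: [[[tx, ty, tz, yaw], ...]]. A call has 1 to 8 rows; each row is the pose to reach, as a shift and turn from the pose commanded when the call began, along the tool's axes at that moment; what a row does not reach only later rows make up. A row lasts 1/10 s, in which the tool goes at most 50 mm and 8.59 degrees, less where a joint would pass 70% of its speed; a pose out of reach is approached as far as the arm can. A call with a gripper value outside its range is refused whole. "jaw" is the opening, from 0 (shut) to 1 (fully open), set as the call begins (left out, the last holds). The fingers move at their own pace and stop on an object; "newtons" is the grip in N (left out, the last holds). Time passes only in rows, so rows that repeat a pose let the fingers close. It gives the time, the measured TCP pose, the force, the opening and the grip force at its end, in the units of the state.
- env.sense(): the state, without advancing time (a new reading comes with each control period).
- optics.snapshot(name): name is "side" or "top"; returns a dict with "img" (480x640x3 uint8, blue, green, red), "range_z" (480x640 float32, m along the optical axis (not along the pixel's ray), 0 where there is no reading), "fx", "fy", "cx", "cy" (pixels), "k1" (the pictures are not rectified: a ray, as slopes to the right and down, at radius r is drawn at 1 + k1 r^2 times it, then the intrinsics apply), "eye" and "attitude" of the camera in the world. Camera axes: x right, y down, z forward; pixel columns grow to the right and rows downward; lengths in m; the calibration is good to about 2 mm. A picture is of the moment at which its call begins.
- job.hand_in(): hands the job in; it is judged then, once.
The state is a dict: "clock": time; "joint_positions": joint angles; "joint_velocities": joint speeds; "joint_efforts": joint torques, N m; "ee_pos": TCP position; "tcp_rot": TCP orientation; "force": force on the tool from outside, world axes, zero at the start; "torque": the same for the moment, N m; "width": finger opening in m; "gripper_force": force on a finger pad.
Only numpy, scipy, OpenCV 4.12 (cv2) and the standard library are available. Lean on these libraries where they do the work, as an engineer would, in place of code of your own. Each camera call takes 0.05 s, during which the arm holds its last target. There are 200 camera calls.

## Working session

There is one attempt and no reset: what is moved stays moved. The work goes in short steps, Python scripts to look and compute and a tool call to move; the robot and the scene stay as the last step left them, time stands still between calls to the robot, and variables do not carry over. Pictures are saved under pics/ and viewed, at most 10 in all, crops included, and the job is handed in when it is done.

Besides the shell and the picture viewer there is one more tool, called after ">>>" as name([rows], argument=value, ...), one row to a line, values as JSON. drive_tool: Moves the arm, as the interface text tells. Its arguments: {"type":"object","properties":{"increments":{"type":"array","items":{"type":"array","items":{"type":"array","items":{"type":"number"}}}},"jaw":{"type":"number"},"newtons":{"type":"number"}},"required":["increments"]}

```bash
mkdir -p pics; cat > h.py <<'E'
import numpy as np, cv2
from scipy.spatial.transform import Rotation as R
from rig import env, optics, job
def snap(n):
    s=optics.snapshot(n); return s
def cloud(s):
    v,u=np.mgrid[0:480,0:640]
    K=np.array([[s['fx'],0,s['cx']],[0,s['fy'],s['cy']],[0,0,1.]])
    p=cv2.undistortPoints(np.stack([u,v],-1).reshape(-1,1,2).astype(np.float64),K,np.array([s['k1'],0,0,0,0.])).reshape(480,640,2)
    z=s['range_z'].astype(float)
    c=np.dstack([p*z[...,None],z])
    a=np.array(s['attitude'])
    Rm=a if a.shape==(3,3) else R.from_quat(a).as_matrix()
    w=c@Rm.T+np.array(s['eye']); w[z==0]=np.nan
    return w
E
python3 - <<'E'
from h import *
st=env.sense(); print({k:np.round(v,3) for k,v in st.items()})
for n in('top','side'):
    s=snap(n); cv2.imwrite(f'pics/{n}0.png',s['img']); print(n,s['eye'],s['attitude'],s['k1'],s['fx'])
    w=cloud(s); np.save(f'{n}0.npy',w)
    if n=='top': print(np.round(w[::60,::80],3).tolist())
E
```

```text
{'clock': np.float64(0.0), 'joint_positions': array([-1.358,  0.159,  1.598,  0.   ,  1.386, -0.21 ]), 'joint_velocities': array([-0.002,  0.001, -0.   , -0.   ,  0.001, -0.001]), 'joint_efforts': array([ 1.0000e-03, -3.8556e+01, -3.2211e+01,  7.0000e-02,  3.8000e-02,
       -0.0000e+00]), 'ee_pos': array([ 0.236, -0.524,  0.218]), 'tcp_rot': array([ 0.978,  0.21 ,  0.   , -0.001]), 'force': array([ 0.761, -0.028,  0.327]), 'torque': array([-0.004, -0.006, -0.006]), 'gripper_force': np.float64(0.0), 'width': np.float64(0.092)}
top [ 0.35775725 -0.03689513  1.37752477] [-0.7011261   0.71179753 -0.0360685   0.02157622] 0.035510510233732744 479.7568985627388
[[[1.142, 0.829, 0.042], [1.138, 0.605, 0.055], [1.142, 0.386, 0.053], [1.14, 0.16, 0.058], [1.139, -0.067, 0.06], [1.14, -0.296, 0.056], [1.14, -0.528, 0.05], [1.141, -0.761, 0.042]], [[1.14, 1.064, -0.327], [1.14, 0.787, -0.323], [1.139, 0.504, -0.318], [1.139, 0.218, -0.318], [1.146, -0.073, -0.335], [1.141, -0.367, -0.331], [1.137, -0.661, -0.331], [1.142, -0.965, -0.352]], [[1.051, 1.309, -0.715], [1.047, 0.966, -0.701], [1.044
[... 529 characters left out ...]
7, 1.275, -0.704], [0.27, 0.952, -0.709], [0.295, 0.397, -0.002], [0.292, 0.168, 0.029], [0.287, -0.055, 0.0], [0.283, -0.284, -0.002], [0.28, -0.51, 0.006], [0.295, -0.58, 0.313]], [[0.031, 1.265, -0.707], [0.02, 0.946, -0.713], [0.129, 0.394, -0.001], [0.124, 0.172, 0.001], [0.244, -0.044, 0.722], [0.115, -0.278, -0.002], [0.223, -0.292, 0.624], [0.109, -0.729, 0.0]], [[-0.21, 1.254, -0.709], [-0.221, 0.934, -0.705], [-0.031, 0.39, 0.002], [-0.039, 0.172, -0.003], [0.168, -0.043, 0.726], [0.155, -0.154, 0.69], [-0.05, -0.494, 0.004], [-0.054, -0.719, -0.002]]]
side [-0.22802915  1.24252264  0.98623483] [-0.22198827  0.84840639 -0.46607647  0.11704924] -0.07393416120003683 616.5596120583522
```

View pics/top0.png

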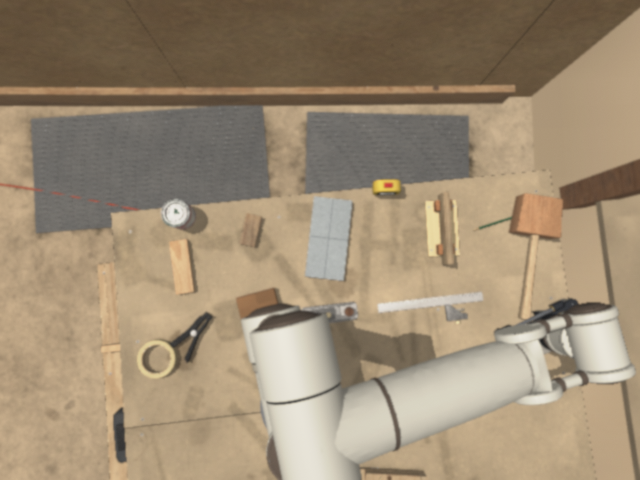

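View pics/side0.png

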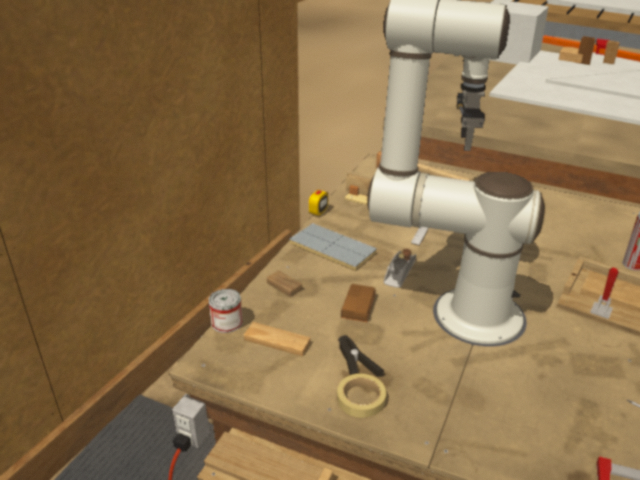

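The top view shows the edge stand at about (438,230) with the long slab at (446,195)–(451,265). The board centre is at (330,238), the short offcut at (250,231) and the mid one at (181,266). The tin is at (177,212) and the tape at (386,187). The side view confirms this layout.

```bash
cat >> h.py <<'E'
def onplane(s,uv,z):
    K=np.array([[s['fx'],0,s['cx']],[0,s['fy'],s['cy']],[0,0,1.]])
    p=cv2.undistortPoints(np.asarray(uv,np.float64).reshape(-1,1,2),K,np.array([s['k1'],0,0,0,0.])).reshape(-1,2)
    d=np.c_[p,np.ones(len(p))]@R.from_quat(s['attitude']).as_matrix().T
    e=np.array(s['eye']); return e+d*((z-e[2])/d[:,2])[:,None]
def seg(s,box,seed,th,z):
    """colour segment -> world rectangle on plane z: centre, sizes, long-axis angle (deg), mask"""
    lab=cv2.cvtColor(s['img'],cv2.COLOR_BGR2LAB).astype(float)
    c=np.median(lab[seed[1]-2:seed[1]+3,seed[0]-2:seed[0]+3].reshape(-1,3),0)
    m=((np.linalg.norm((lab-c)*[.6,1,1],axis=2)<th)*255).astype(np.uint8)
    k=np.zeros_like(m); x0,y0,x1,y1=box; k[y0:y1,x0:x1]=m[y0:y1,x0:x1]
    k=cv2.morphologyEx(k,cv2.MORPH_OPEN,np.ones((3,3),np.uint8)); k=cv2.morphologyEx(k,cv2.MORPH_CLOSE,np.ones((5,5),np.uint8))
    n,l,stt,_=cv2.connectedComponentsWithStats(k); i=1+np.argmax(stt[1:,4]); k=(l==i).astype(np.uint8)
    cs,_=cv2.findContours(k,cv2.RETR_EXTERNAL,cv2.CHAIN_APPROX_NONE)
    w=onplane(s,max(cs,key=len),z)[:,:2]
    r=cv2.minAreaRect((w*1000).astype(np.float32)); b=cv2.boxPoints(r)
    e=[b[1]-b[0],b[2]-b[1]]; L=max(e,key=np.linalg.norm)
    return np.round(r[0],1),np.round(sorted(np.linalg.norm(e,axis=1)),1),round(float(np.degrees(np.arctan2(L[1],L[0]))+90)%180-90,1),k
def show(s,ks,x0,y0,x1,y1,f,name):
    im=cv2.resize(s['img'],None,fx=f,fy=f,interpolation=cv2.INTER_CUBIC)
    for k in ks:
        cs,_=cv2.findContours(cv2.resize(k,None,fx=f,fy=f,interpolation=0),cv2.RETR_EXTERNAL,cv2.CHAIN_APPROX_NONE); cv2.drawContours(im,cs,-1,(0,0,255),1)
    cv2.imwrite(name,im[y0*f:y1*f,x0*f:x1*f])
E
python3 - <<'E'
from h import *
s=snap('top'); ks=[]
for n,box,seed,th,z in [('board',(300,190,360,285),(322,225),22,.02),('short',(235,205,268,255),(250,231),22,.02),('mid',(165,235,200,300),(182,268),22,.019),('long',(436,188,462,272),(448,225),22,.072)]:
    *r,k=seg(s,box,seed,th,z); ks.append(k); print(n,r)
a=cv2.resize(s['img'][180:310,150:370],None,fx=3,fy=3)
show(s,ks,160,180,360,300,4,'pics/seg1.png')
show(s,ks,405,180,485,285,5,'pics/seg2.png')
w=np.load('top0.npy'); print(np.round(np.nanmedian(w[222:228,444:449].reshape(-1,3),0),3))
E
```

```text
board [array([465.9, -84.9]), array([168.9, 267.5], dtype=float32), -0.7]
short [array([489.4, 138. ]), array([ 90.6, 140. ], dtype=float32), -0.4]
mid [array([386.8, 330.8]), array([ 93.7, 181.5], dtype=float32), 0.7]
long [array([ 477.4, -409.2]), array([ 69., 230.], dtype=float32), -2.0]
[ 0.491 -0.403  0.071]
```

View pics/seg1.png

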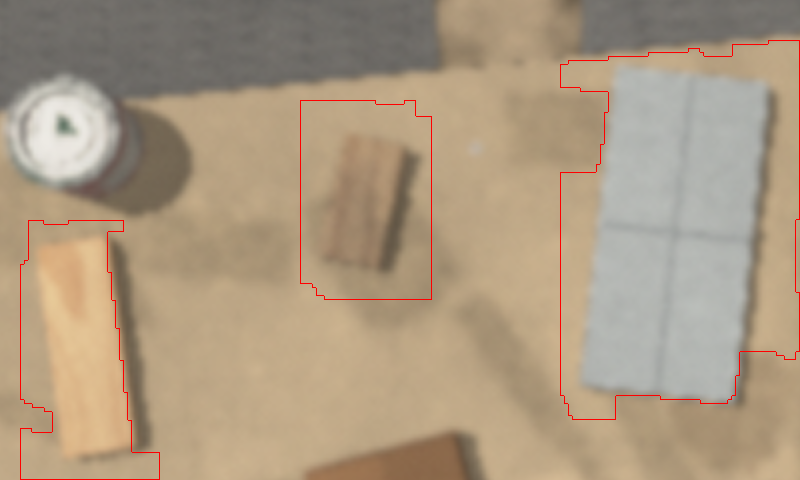

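View pics/seg2.png

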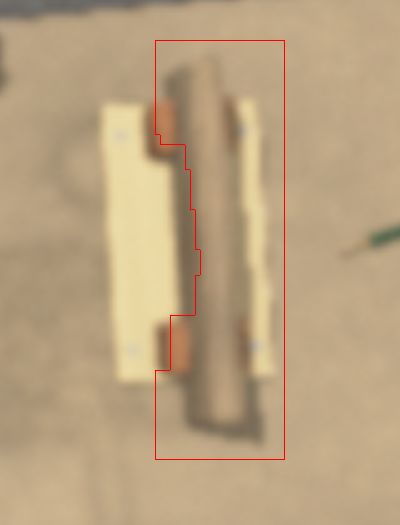

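The colour threshold was too loose: the contours ran onto the bench. The crops do give usable corners by hand, so I'll refine those by fitting rectangles of known size to the edges.

```bash
cat >> h.py <<'E'
from scipy.optimize import minimize
from scipy.ndimage import map_coordinates
def toimg(s,P):
    a=R.from_quat(s['attitude']).as_matrix(); c=(P-np.array(s['eye']))@a; p=c[:,:2]/c[:,2:]
    p=p*(1+s['k1']*(p**2).sum(1))[:,None]
    return p*[s['fx'],s['fy']]+[s['cx'],s['cy']]
def rect(p,W,L,z,grow=0,n=15):
    a=np.radians(p[2]); l=np.array([np.cos(a),np.sin(a)]); w=np.array([-l[1],l[0]])
    t=np.linspace(-.9,.9,n)[:,None]; h,b=L/2+grow,W/2+grow
    q=np.vstack([t*L/2*l+b*w,t*L/2*l-b*w,t*W/2*w+h*l,t*W/2*w-h*l])+np.array(p[:2])
    return np.c_[q,np.full(len(q),z*1000)]/1000
def fit(s,p0,W,L,z,d=3.):
    lab=cv2.cvtColor(s['img'],cv2.COLOR_BGR2LAB).astype(float)
    def sm(P):
        u=toimg(s,P); return np.stack([map_coordinates(lab[...,i],[u[:,1],u[:,0]],order=1) for i in range(3)],1)
    f=lambda p:-np.minimum(np.linalg.norm(sm(rect(p,W,L,z,-d))-sm(rect(p,W,L,z,d)),axis=1),50).mean()
    best=min((minimize(f,np.array(p0)+o,method='Nelder-Mead',options=dict(initial_simplex=np.array(p0)+o+np.array([[0,0,0],[5,0,0],[0,5,0],[0,0,3]]))) for o in np.vstack([np.zeros(3),np.random.default_rng(0).normal(0,[3,3,1.5],(12,3))])),key=lambda r:r.fun)
    return best.x,best.fun
def hand(s,c,z,f,off):
    w=onplane(s,(np.array(c,float)+.5)/f-.5+np.array(off),z)[:,:2]*1000
    m=w.mean(0); l=(w[0]+w[1]-w[2]-w[3])/2
    return np.r_[m,np.degrees(np.arctan2(l[1],l[0]))],np.linalg.norm(l),np.linalg.norm(w[0]+w[3]-w[1]-w[2])/2
E
python3 - <<'E'
from h import *
s=snap('top'); ov=[]
for n,c,z,f,off,W,L in [('board',[(615,69),(770,85),(737,402),(583,386)],.02,4,(160,180),110,230),
 ('short',[(346,134),(408,147),(385,271),(324,262)],.02,4,(160,180),45,90),
 ('mid',[(38,245),(106,234),(132,451),(65,457)],.019,4,(160,180),50,150),
 ('long',[(189,58),(221,58),(243,424),(210,428)],.072,5,(405,180),18,200),
 ('stand',[(103,105),(255,98),(273,375),(120,380)],.012,5,(405,180),90,160)]:
    p,l,w=hand(s,c,z,f,off); q,v=fit(s,p,W,L,z); print(n,'hand',p.round(1),'L,W',round(l),round(w),'fit',q.round(1),round(v,1)); ov.append((q,W,L,z))
print(onplane(s,[((677.5)/4-.5+160,(233.5)/4-.5+180)],.02))
a=s['img']; im=cv2.resize(a[180:300,160:480],None,fx=2.5,fy=2.5,interpolation=cv2.INTER_CUBIC)
for q,W,L,z in ov:
    for u in toimg(s,rect(q,W,L,z)): cv2.circle(im,tuple(int(t) for t in (u-[160,180]+.5)*2.5),1,(0,0,255),-1)
cv2.imwrite('pics/fit.png',im)
E
```

```text
board hand [461.3 -81.9  -6.8] L,W 227 110 fit [463.3 -79.9  -7.5] -23.9
short hand [486.5 137.7 -10.3] L,W 91 44 fit [484.5 131.4 -14.8] -19.8
mid hand [388.8 333.6   7.5] L,W 152 47 fit [389.7 334.3   8.4] -29.1
long hand [ 481.4 -407.     1.2] L,W 203 18 fit [ 471.1 -411.1    4.5] -21.3
stand hand [ 488.4 -408.     1.6] L,W 159 88 fit [ 487.8 -407.5    1.6] -27.3
[[ 0.46226262 -0.08233409  0.02      ]]
```

View pics/fit.png

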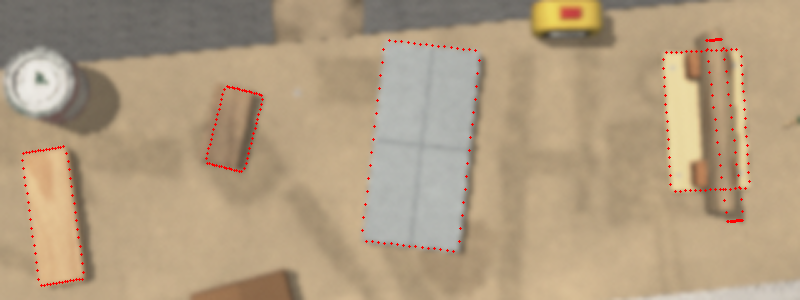

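The overlay shows the board (centre 463,-81, -7°), mid offcut and stand (488,-408, 1.6°) fitting well. The long and short fits slid onto shadows, so I'll use the hand-picked corners for those. Next I move above the stand.

>>> drive_tool([
  [[45,0,0,6],[90,0,0,12],[135,-2,0,18],[180,-3,20,22.7],[225,-4,40,22.7],[271,-5,60,22.7],[271,-5,80,22.7],[271,-5,80,22.7]],
], jaw=1, newtons=20)

```text
clock: 1.0
ee_pos: [0.4803, -0.4058, 0.1345]
tcp_rot: [1.0, 0.014, -0.002, -0.003]
force: [-0.2, 0.3, -0.2]
width: 0.0918
gripper_force: 0.0
```

```bash
cat >> h.py <<'E'
def pose():
    st=env.sense(); r=R.from_quat(st['tcp_rot']).as_matrix()
    a=np.degrees(np.arctan2(r[1,0],r[0,0])); return np.array(st['ee_pos'])*1000,a,st
def go(x,y,z,ang=None):
    p,a,st=pose(); t=np.radians(a); d=np.array([x,y,z])-p
    yw=0 if ang is None else -((ang-a+90)%180-90)
    print('t%.1f'%st['clock'],'at',p.round(1),'ang',round(a,1),'need',np.round([d[0]*np.cos(t)+d[1]*np.sin(t),d[0]*np.sin(t)-d[1]*np.cos(t),-d[2],yw],1),'w',round(st['width']*1000,1),'F',np.round(st['force'],1),'g',round(float(st['gripper_force']),1))
E
python3 - <<'E'
from h import *
go(481,-408,58,1.5)
s=snap('side'); cv2.imwrite('pics/side1.png',cv2.resize(s['img'][100:280,260:500],None,fx=3,fy=3))
E
```

```text
t1.0 at [ 480.3 -405.8  134.5] ang 1.7 need [ 0.6  2.3 76.5  0.2] w 91.8 F [-0.2  0.3 -0.2] g 0.0
```

View pics/side1.png

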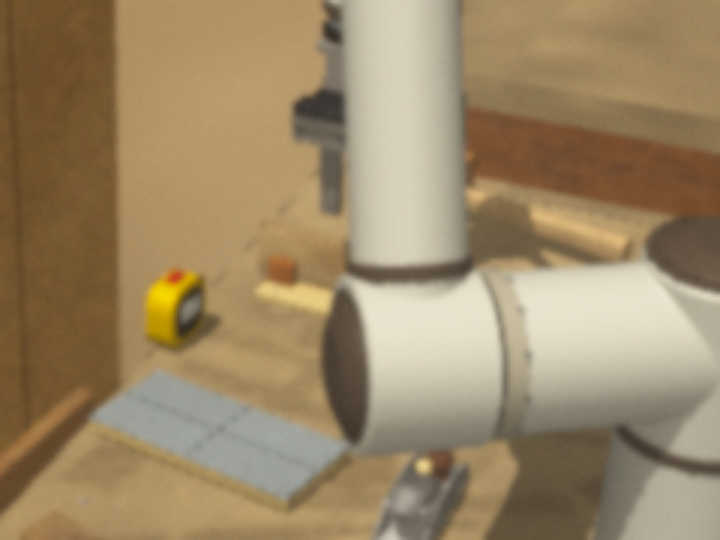

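The gripper is above the stand, mostly hidden by the arm, and the way down looks free. Now I descend and grip.

>>> drive_tool([
  [[0,2,40,0],[0,2,76,0],[0,2,78,0],[0,2,78,0]],
])

```text
clock: 1.45
ee_pos: [0.4806, -0.4114, 0.0615]
tcp_rot: [1.0, 0.013, 0.0, 0.0]
force: [0.8, -0.2, 0.8]
width: 0.092
gripper_force: 0.0
```

>>> drive_tool([
  [[0,0,0,0],[0,0,0,0],[0,0,0,0],[0,0,0,0],[0,0,0,0],[0,0,0,0]],
], jaw=0, newtons=20)

```text
clock: 2.05
ee_pos: [0.4811, -0.4106, 0.0606]
tcp_rot: [1.0, 0.013, 0.0, -0.0]
force: [-0.0, -0.1, -0.3]
width: 0.046
gripper_force: 0.0
```

>>> drive_tool([
  [[0,0,0,0],[0,0,0,0],[0,0,0,0],[0,0,0,0],[0,0,0,0],[0,0,0,0]],
])

```text
clock: 2.65
ee_pos: [0.481, -0.4105, 0.0604]
tcp_rot: [1.0, 0.013, -0.0, -0.0]
force: [-0.3, 0.6, -0.6]
width: 0.0181
gripper_force: 19.9
```

>>> drive_tool([
  [[0,0,-30,0],[0,0,-60,0],[-10,-20,-65,0],[-30,-60,-65,0],[-53,-100,-65,0],[-53,-111,-60,0],[-53,-111,-45,0],[-53,-111,-25,0]],
])

```text
clock: 3.45
ee_pos: [0.426, -0.3017, 0.0862]
tcp_rot: [1.0, 0.014, 0.001, 0.001]
force: [0.1, -0.5, -1.1]
width: 0.0179
gripper_force: 20.0
```

>>> drive_tool([
  [[0,0,10,0],[0,0,18,0],[0,0,25,0],[0,0,31,0],[0,0,36,0],[0,0,36,0]],
])

```text
clock: 4.05
ee_pos: [0.4249, -0.3008, 0.049]
tcp_rot: [1.0, 0.013, -0.0, -0.0]
force: [1.2, 1.0, -1.8]
width: 0.0178
gripper_force: 20.0
```

```bash
python3 -c "
from h import *
go(425,-300,48.5,1.5)"
```

```text
t4.0 at [ 424.9 -300.8   49. ] ang 1.5 need [ 0.2 -0.8  0.5  0. ] w 17.8 F [ 1.2  1.  -1.8] g 20.0
```

>>> drive_tool([
  [[0,0,0.5,0],[0,0,0.5,0],[0,0,0.5,0],[0,0,0.5,0],[0,0,0.5,0],[0,0,0.5,0],[0,0,0.5,0],[0,0,0.5,0]],
], jaw=1)

```text
clock: 4.85
ee_pos: [0.4251, -0.301, 0.049]
tcp_rot: [1.0, 0.013, -0.0, -0.0]
force: [-1.1, -0.3, -0.2]
width: 0.0798
gripper_force: 0.0
```

>>> drive_tool([
  [[0,0,0,0],[0,0,0,0],[0,0,0,0],[0,0,0,0],[0,0,-10,0],[0,0,-22,0],[0,0,-22,0]],
])

```text
clock: 5.55
ee_pos: [0.4265, -0.3025, 0.0737]
tcp_rot: [1.0, 0.013, 0.002, 0.002]
force: [1.3, 0.0, 0.6]
width: 0.0916
gripper_force: 0.0
```

```bash
python3 - <<'E'
from h import *
go(425,-300,70,1.5)
s=snap('side'); cv2.imwrite('pics/side2.png',cv2.resize(s['img'][120:260,280:480],None,fx=3,fy=3))
E
```

```text
t5.5 at [ 426.5 -302.5   73.7] ang 1.5 need [-1.4 -2.6  3.7  0. ] w 91.6 F [1.3 0.  0.6] g 0.0
```

View pics/side2.png

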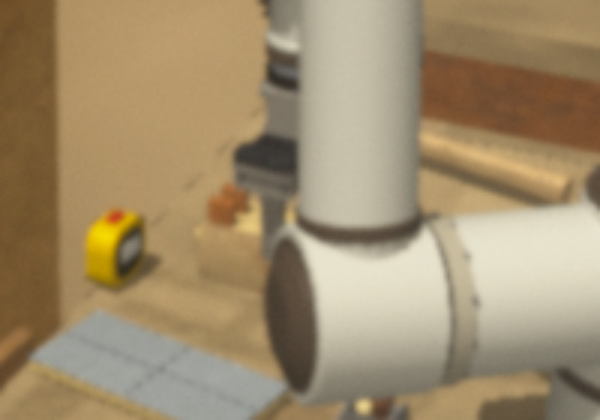

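The slab stands free on its edge on the bench; its far end is at about (200,250). Now I tip it toward the board.

>>> drive_tool([
  [[0,-15,0,0],[0,-28,0,0],[0,-36,0,0],[0,-42,0,0],[0,-48,0,0],[0,-54,0,0],[0,-60,0,0],[0,-60,0,0]],
])

```text
clock: 6.4
ee_pos: [0.4234, -0.2404, 0.0709]
tcp_rot: [1.0, 0.014, -0.0, -0.0]
force: [-0.9, 0.2, -0.3]
width: 0.0921
gripper_force: 0.0
```

>>> drive_tool([
  [[0,0,-30,0],[0,0,-70,0],[0,40,-110,0],[0,90,-130,0],[0,140,-130,0],[0,190,-130,0],[0,190,-130,0]],
])

```text
clock: 7.1
ee_pos: [0.4275, -0.4359, 0.2008]
tcp_rot: [1.0, 0.011, -0.0, 0.001]
force: [-0.6, 0.7, -0.1]
width: 0.0919
gripper_force: 0.0
```

```bash
python3 - <<'E'
from h import *
s=snap('top'); w=cloud(s); m=(w[...,0]>.3)&(w[...,0]<.56)&(w[...,1]>-.36)&(w[...,1]<-.16)&(w[...,2]>.009)&(w[...,2]<.04)
q=w[m]; print(len(q),np.median(q,0)); 
r=cv2.minAreaRect((q[:,:2]*1000).astype(np.float32)); print(r)
np.save('med.npy',np.median(q,0))
cv2.imwrite('pics/top2.png',cv2.resize(s['img'][170:320,300:460],None,fx=4,fy=4,interpolation=cv2.INTER_CUBIC))
E
```

```text
150 [ 0.42281048 -0.29222357  0.0228886 ]
((431.795166015625, -275.1249694824219), (95.64225006103516, 186.9879150390625), 73.63245391845703)
```

View pics/top2.png

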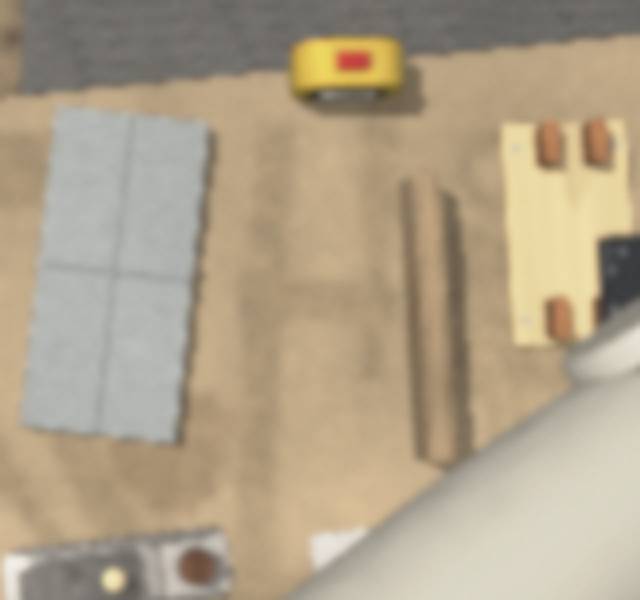

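The slab is still upright, with its top strip from (425,180) to (440,460). It slid rather than tipping, so I'll measure it.

```bash
python3 - <<'E'
from h import *
s=snap('top')
for z in(.06,.018): print(z,hand(s,[(412,178),(442,178),(457,462),(424,460)],z,4,(300,170)))
go(0,0,0,0)
E
```

```text
0.06 (array([ 424.52937651, -298.7008216 ,    0.9698916 ]), np.float64(195.24336081217763), np.float64(21.726017265336015))
0.018 (array([ 426.65793546, -307.04665265,    0.9698916 ]), np.float64(201.4673205694484), np.float64(22.418598342524618))
t7.2 at [ 428.  -432.2  200.4] ang 1.4 need [-417.4 -442.5  200.4    1.4] w 92.0 F [ 0.3  0.9 -0. ] g 0.0
```

```bash
python3 - <<'E'
from h import *
s=snap('top'); w=cloud(s)
for v in (225,240,255,270):
    a=w[v-4:v+5,396:422]; print(v,'y',np.round(np.nanmedian(a[...,1],0)*1000).astype(int).tolist()); print('  z',np.round(np.nanmedian(a[...,2],0)*1000).astype(int).tolist())
    print('  L',np.median(cv2.cvtColor(s['img'],6)[v-4:v+5,396:422],0).astype(int).tolist())
E
```

```text
225 y [-278, -281, -283, -287, -290, -291, -290, -290, -290, -292, -295, -298, -301, -304, -306, -321, -324, -327, -330, -333, -336, -339, -342, -344, -347, -350]
  z [0, 2, 2, 1, -1, 10, 27, 43, 57, 60, 60, 60, 61, 58, 61, 1, 1, 1, 2, -1, 0, 0, -3, 1, 1, 0]
  L [158, 160, 158, 151, 135, 122, 120, 132, 147, 159, 165, 167, 163, 153, 136, 115, 105, 106, 117, 137, 156, 160, 159, 158, 157, 157]
240 y [-277, -280, -282, -286, -288, -291, -291, -291, -291, -291, -294, -297, -300, -302, -305, -307, -322, -326, -329, -331, -335, -337, -340, -343, -347, -349]
  z [0, -1, 1, -1, 2, 0, 15, 30, 45, 59, 60, 61, 58, 60, 61, 61, 3, 2, 1, 3, -1, 1, 1, 1, -2, -2]
  L [156, 162, 166, 165, 153, 132, 116, 115, 127, 144, 156, 163, 163, 160, 151, 131, 108, 98, 98, 107, 127, 146, 153, 154, 154, 155]
255 y [-276, -278, -281, -284, -287, -290, -293, -293, -292, -292, -293, -295, -298, -301, -304, -306, -309, -324, -327, -330, -334, -336, -339, -341, -345, -348]
  z [-2, 1, 0, 2, 1, 0, -2, 15, 35, 48, 58, 61, 61, 61, 59, 60, 61, 1, 0, 2, -1, 0, 1, 1, 1, -3]
  L [161, 164, 165, 165, 160, 146, 125, 112, 115, 128, 140, 150, 158, 158, 151, 140, 125, 108, 101, 106, 121, 143, 159, 165, 167, 168]
270 y [-274, -277, -280, -283, -286, -289, -291, -293, -294, -294, -294, -294, -297, -300, -303, -305, -308, -311, -326, -329, -331, -335, -338, -340, -343, -346]
  z [-2, 0, 0, -1, -1, -1, 1, 6, 18, 33, 48, 59, 60, 59, 58, 59, 60, 59, 1, -1, 3, 0, 0, 2, -1, 0]
  L [166, 167, 166, 167, 167, 162, 145, 123, 115, 119, 130, 141, 147, 152, 148, 139, 129, 121, 111, 110, 117, 134, 156, 170, 171, 170]
```

The slab is still upright at y≈-0.300, exactly where I set it down. I'll repeat the push in smaller pieces and check after each.

>>> drive_tool([
  [[0,-45,0,0],[0,-90,0,0],[0,-132,20,0],[0,-132,60,0],[0,-132,100,0],[0,-132,130,0],[0,-132,135,0],[0,-132,135,0]],
])

```text
clock: 8.05
ee_pos: [0.4248, -0.2974, 0.0658]
tcp_rot: [1.0, 0.014, -0.001, -0.001]
force: [-0.4, 0.0, 1.6]
width: 0.0917
gripper_force: 0.0
```

>>> drive_tool([
  [[0,-15,0,0],[0,-30,0,0],[0,-36,0,0],[0,-42,0,0],[0,-48,0,0],[0,-48,0,0]],
])

```text
clock: 8.65
ee_pos: [0.4238, -0.2504, 0.0661]
tcp_rot: [1.0, 0.014, -0.0, -0.0]
force: [-0.7, -0.6, -0.0]
width: 0.0921
gripper_force: 0.0
```

```bash
python3 - <<'E'
from h import *
go(0,0,0,0)
s=snap('top'); w=cloud(s)
for x in (.36,.38,.47,.5,.52):
    m=(abs(w[...,0]-x)<.006)&(w[...,1]>-.36)&(w[...,1]<-.2)&(w[...,2]>.008)&(w[...,2]<.075)
    print(x,m.sum(),np.round(w[m].min(0)*1000) if m.any() else '',np.round(w[m].max(0)*1000) if m.any() else '')
s=snap('side'); cv2.imwrite('pics/side3.png',np.hstack([cv2.resize(s['img'][150:270,290:450],None,fx=4.5,fy=4.5)]))
E
```

```text
t8.7 at [ 423.8 -250.4   66.1] ang 1.6 need [-416.8 -261.8   66.1    1.6] w 92.1 F [-0.7 -0.6 -0. ] g 0.0
0.36 41 [ 356. -311.    9.] [ 365. -264.   65.]
0.38 37 [ 376. -312.   10.] [ 385. -293.   67.]
0.47 0  
0.5 0  
0.52 0
```

View pics/side3.png

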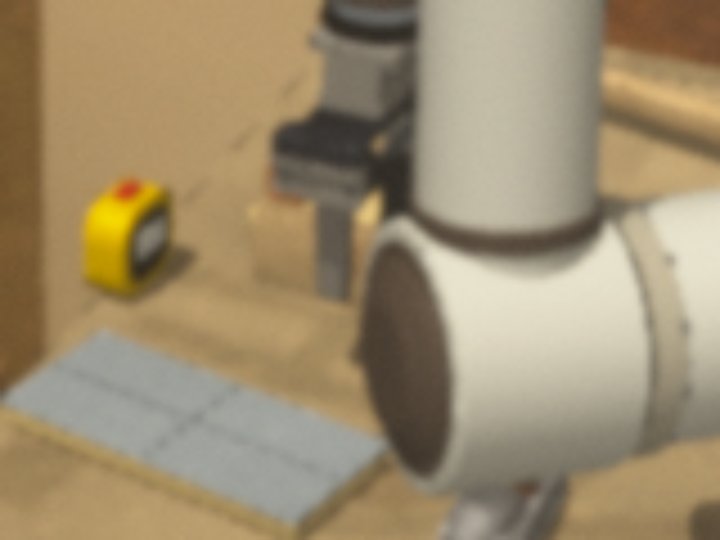

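```bash
python3 - <<'E'
from h import *
s=snap('top'); w=cloud(s)
for x in (.34,.36,.375):
    m=(abs(w[...,0]-x)<.005)&(w[...,1]>-.36)&(w[...,1]<-.2)&(w[...,2]<.2)
    q=w[m]; q=q[np.argsort(q[:,1])]; print(x,(q[:,1:]*1000).round().astype(int).tolist())
s=snap('side'); w=cloud(s)
for x in (.5,.515):
    m=(abs(w[...,0]-x)<.003)&(w[...,1]>-.36)&(w[...,1]<-.2)&(w[...,2]<.1)
    q=w[m]; q=q[np.argsort(q[:,1])]; print('side',x,(q[::2,1:]*1000).round().astype(int).tolist())
E
```

```text
0.34 [[-360, -2], [-359, 1], [-359, 2], [-358, 6], [-358, -4], [-357, -2], [-357, -1], [-355, -6], [-353, 2], [-351, -1], [-351, 0], [-347, 5], [-302, 59], [-299, 59], [-297, 57], [-296, 59], [-295, 37], [-294, 55], [-294, 40], [-294, 25], [-294, 11], [-294, 10], [-294, 54], [-294, 27], [-294, 12], [-294, 26], [-294, 58], [-294, 44], [-293, 1], [-293, 0], [-293, 1], [-291, -3], [-291, -1], [-290, 3], [-289, -5], [-288, -3], [-288, -1], [-285, -2], [-284, 3], [-282, 3]]
0.36 [[-329, -1], [-328, 1], [-328, 3], [-327, -6], [-327, -6], [-326, -1], [-325, 4], [-311, 57], [-311, 58], [-311, 59], [-310, 59], [-309, 53], [-308, 61], [-308, 61], [-305, 60], [-305, 61], [-305, 61], [-304, 62], [-302, 60], [-302, 62], [-302, 61], [-301, 63], [-300, 60], [-299, 61], [-299, 61], [-299, 63], [-296, 60], [-296, 62], [-296, 63], [-296, 64], [-295, -5], [-295, -4], [-295, 56], [-294, 12], [-294, 29], [-294, 30], [-294, 0], [-294, 58], [-294, 45], [-294, 60], [-294, 17], [-293, 63], [-293, 48], [-293, 34], [-293, 49], [-293, 23], [-291, 2], [-291, 1], [-291, 2], [-289, -5], [-288, 1], [-288, 1], [-287
[... 1592 characters left out ...]
, 45], [-292, 10], [-291, 57], [-291, 50], [-290, 22], [-289, 30], [-288, 38], [-288, 26], [-288, 51], [-287, 6], [-286, 41], [-286, 28], [-285, 35], [-284, 2], [-282, 58], [-280, 24], [-268, 0], [-267, -3], [-255, 3], [-250, 2], [-247, 7], [-240, 4], [-234, 0], [-231, 5], [-228, -1], [-219, 4], [-214, 2], [-207, 3], [-205, 0], [-200, -1]]
side 0.515 [[-302, 62], [-296, 3], [-295, 62], [-292, 59], [-292, 28], [-290, 11], [-289, 32], [-289, 48], [-288, 27], [-287, 34], [-287, 1], [-286, 48], [-284, 57], [-283, 7], [-282, 19], [-281, 41], [-279, 34], [-270, 6], [-258, -3], [-256, 6], [-252, 4], [-247, 6], [-243, 1], [-241, -1], [-232, 3], [-227, -1], [-225, 3], [-216, 1], [-208, 1], [-203, 0]]
```

```bash
python3 - <<'E'
from h import *
print(env.tip_extent); print(pose()[2]['width'])
s=snap('side'); w=cloud(s)
for v in range(188,226,4): print(v,[(np.round(w[v,u]*1000).astype(int).tolist()) for u in (358,362,365,368)])
s=snap('top'); w=cloud(s)
m=(w[...,0]>.33)&(w[...,0]<.55)&(w[...,1]>-.38)&(w[...,1]<-.12)&(w[...,2]>.08)&(w[...,2]<.3)
print(m.sum()); q=w[m]; print(np.round(q.min(0),3),np.round(q.max(0),3))
E
```

```text
0.025
0.09221321609040674
188 [[429, -162, 170], [416, -161, 174], [404, -156, 180], [396, -159, 180]]
192 [[427, -159, 160], [414, -159, 163], [408, -166, 162], [400, -169, 162]]
196 [[491, -298, 64], [426, -185, 135], [415, -182, 139], [411, -196, 134]]
200 [[486, -288, 56], [425, -186, 121], [415, -185, 125], [413, -202, 117]]
204 [[483, -284, 44], [426, -188, 107], [417, -189, 109], [413, -203, 103]]
208 [[485, -289, 27], [428, -194, 90], [416, -189, 96], [413, -204, 89]]
212 [[486, -292, 11], [426, -191, 78], [413, -184, 86], [452, -294, 19]]
216 [[480, -282, 3], [469, -288, 2], [419, -199, 63], [448, -288, 9]]
220 [[468, -257, 5], [459, -268, 1], [450, -269, 3], [444, -280, -1]]
224 [[461, -243, -1], [450, -249, -1], [443, -256, -2], [431, -252, 3]]
470
[ 0.387 -0.256  0.164] [ 0.454 -0.154  0.299]
```

The side depth places the fingertips at z≈62 mm while the TCP reads 66. That is about 20 mm higher than TCP−25, so both pushes passed just over the slab. I'll go back to centre, lower 18 mm and push again.

>>> drive_tool([
  [[0,0,-5,0],[0,25,-5,0],[0,50,-5,0],[0,50,0,0],[0,50,10,0],[0,50,18,0],[0,50,18,0]],
])

```text
clock: 9.65
ee_pos: [0.4239, -0.2989, 0.0459]
tcp_rot: [1.0, 0.014, -0.001, -0.002]
force: [-0.4, 0.4, 0.4]
width: 0.0923
gripper_force: 0.0
```

>>> drive_tool([
  [[0,-15,0,0],[0,-28,0,0],[0,-36,0,0],[0,-42,0,0],[0,-48,0,0],[0,-54,0,0],[0,-60,0,0],[0,-60,0,0]],
])

```text
clock: 10.45
ee_pos: [0.4234, -0.2403, 0.0479]
tcp_rot: [1.0, 0.014, -0.0, -0.0]
force: [-0.0, -0.4, -0.8]
width: 0.0922
gripper_force: 0.0
```

```bash
cat >> h.py <<'E'
def prof(x0=.33,x1=.38,y0=-.36,y1=-.15,zl=.009,zh=.08):
    s=snap('top'); w=cloud(s)
    m=(w[...,0]>x0)&(w[...,0]<x1)&(w[...,1]>y0)&(w[...,1]<y1)&(w[...,2]>zl)&(w[...,2]<zh)
    q=w[m]; print(m.sum(),'pct5',np.round(np.percentile(q,5,0),3),'med',np.round(np.median(q,0),3),'pct95',np.round(np.percentile(q,95,0),3)); return s,w
E
python3 - <<'E'
from h import *
go(425,-300,48,1.5)
prof()
E
```

```text
t10.4 at [ 423.4 -240.3   47.9] ang 1.6 need [-0.  59.7 -0.1  0.1] w 92.2 F [-0.  -0.4 -0.8] g 0.0
234 pct5 [ 0.34  -0.291  0.014] med [ 0.363 -0.271  0.018] pct95 [ 0.379 -0.242  0.023]
```

The slab is now flat. I'll raise, step aside, and measure it.

>>> drive_tool([
  [[0,0,-40,0],[0,20,-90,0],[0,70,-110,0],[0,120,-110,0],[0,170,-110,0],[0,190,-110,0],[0,190,-110,0]],
])

```text
clock: 11.2
ee_pos: [0.4277, -0.4348, 0.1579]
tcp_rot: [1.0, 0.011, 0.0, 0.001]
force: [0.4, 0.8, 0.0]
width: 0.092
gripper_force: 0.0
```

```bash
cat >> h.py <<'E'
def fitz(w,p0,W,L,zt,zl,zh,pad=40):
    """known-size rectangle fitted to points whose height is that of the top face (depth picture)"""
    a=np.radians(p0[2]); l=np.array([np.cos(a),np.sin(a)]); n=np.array([-l[1],l[0]])
    d=w[...,:2]*1000-np.array(p0[:2]); m=(abs(d@l)<L/2+pad)&(abs(d@n)<W/2+pad)&(w[...,2]>-.02)&(w[...,2]<zh)
    q=w[m]; xy=q[:,:2]*1000; hi=q[:,2]>zl
    def f(p):
        a=np.radians(p[2]); l=np.array([np.cos(a),np.sin(a)]); n=np.array([-l[1],l[0]]); e=xy-p[:2]
        g=lambda t:1/(1+np.exp(-t/1.5)); ins=g(L/2-abs(e@l))*g(W/2-abs(e@n))
        return ((ins-hi)**2).sum()
    b=min((minimize(f,np.array(p0)+o,method='Nelder-Mead',options=dict(initial_simplex=np.array(p0)+o+np.array([[0,0,0],[6,0,0],[0,6,0],[0,0,4]]))) for o in np.random.default_rng(0).normal(0,[4,4,2],(10,3))),key=lambda r:r.fun)
    return b.x,round(b.fun/hi.sum(),3)
E
python3 - <<'E'
from h import *
go(425,-265,100,0)
s,w=prof(x0=.3,x1=.55)
print('long',fitz(w,[425,-265,1],60,200,.018,.010,.04), fit(s,[425,-265,1],60,200,.018))
print('board',fitz(w,[463,-81,-7],110,230,.02,.011,.05,25), fit(s,[463,-81,-7],110,230,.02))
print('mid',fitz(w,[389,334,8],50,150,.019,.0105,.05,20), fit(s,[389,334,8],50,150,.019))
print('short',fitz(w,[486.5,137.7,-10.3],45,90,.02,.011,.05,25), fit(s,[486.5,137.7,-10.3],45,90,.02))
im=cv2.resize(s['img'][200:300,335:435],None,fx=6,fy=6,interpolation=cv2.INTER_CUBIC); cv2.imwrite('pics/t3.png',im)
E
```

```text
t11.2 at [ 427.7 -434.8  157.9] ang 1.3 need [   1.1 -169.8   57.9    1.3] w 92.0 F [0.4 0.8 0. ] g 0.0
1551 pct5 [ 0.337 -0.288  0.013] med [ 0.428 -0.26   0.018] pct95 [ 0.517 -0.231  0.023]
long (array([ 427.13763197, -260.39276237,    2.18931392]), np.float64(0.042)) (array([ 422.64763203, -256.76893474,    1.54854796]), np.float64(-15.4910927234774))
board (array([463.8882902 , -79.42071422,  -7.30087098]), np.float64(0.013)) (array([463.32473646, -79.93016259,  -7.41017629]), np.float64(-23.79751608647633))
mid (array([389.9121841 , 334.54042464,   7.82517224]), np.float64(0.049)) (array([389.71559615, 334.29616212,   8.35324535]), np.float64(-28.989749408542874))
short (array([490.24943756, 142.74187183, -13.66903455]), np.float64(0.044)) (array([484.40759257, 131.45895263, -14.61786502]), np.float64(-19.641714649121628))
```

>>> drive_tool([
  [[1,-45,0,0],[2,-90,0,0],[3,-135,0,-0.9],[3,-174,20,-0.9],[3,-174,60,-0.9],[3,-174,95,-0.9],[3,-174,120,-0.9],[3,-174,126,-0.9]],
])

```text
clock: 12.05
ee_pos: [0.4247, -0.2536, 0.029]
tcp_rot: [1.0, 0.022, -0.002, -0.002]
force: [-0.6, -0.1, -0.1]
width: 0.0921
gripper_force: 0.0
```

```bash
python3 - <<'E'
from h import *
go(427.1,-260.4,30,2.2)
s=snap('side'); w=cloud(s)
m=(abs(w[...,0]-.425)<.016)&(abs(w[...,1]+.198)<.014)&(w[...,2]>.004)&(w[...,2]<.13)
v,u=np.nonzero(m); 
for vv in sorted(set(v)): 
    uu=u[v==vv]; print(vv,uu.min(),uu.max(),np.round(np.median(w[vv,uu],0)*1000).astype(int))
E
```

```text
t12.1 at [ 424.7 -253.6   29. ] ang 2.5 need [ 2.1  6.9 -1.   0.3] w 92.1 F [-0.6 -0.1 -0.1] g 0.0
205 360 361 [ 430 -187  103]
206 360 365 [ 424 -186  101]
207 360 368 [ 421 -191   96]
208 360 368 [ 420 -190   94]
209 360 368 [ 420 -192   89]
210 360 368 [ 421 -192   85]
211 360 368 [ 420 -192   83]
212 360 368 [ 418 -191   79]
213 360 368 [ 416 -193   77]
214 360 368 [ 419 -192   71]
215 360 368 [ 421 -192   69]
216 360 368 [ 418 -192   65]
217 360 367 [ 419 -190   63]
218 360 367 [ 421 -194   57]
219 360 367 [ 419 -194   54]
220 360 367 [ 419 -192   51]
221 361 367 [ 420 -195   47]
222 361 367 [ 417 -195   44]
223 361 367 [ 418 -193   40]
224 361 367 [ 420 -196   36]
225 361 367 [ 419 -196   33]
226 364 367 [ 415 -198   29]
229 359 361 [ 437 -207    8]
231 363 363 [ 426 -206    4]
232 362 362 [ 426 -199    5]
233 366 366 [ 413 -199    5]
234 361 365 [ 419 -191    4]
235 365 365 [ 411 -189    4]
```

The tip is at about z=27 mm with the TCP reading 29, so the tip is only about 2 mm below the TCP reading. I go down accordingly, watching force.

>>> drive_tool([
  [[1,4,6,0],[1,4,12,0],[1,4,15,0],[1,4,18,0],[1,4,20,0],[1,4,20,0]],
])

```text
clock: 12.7
ee_pos: [0.428, -0.2608, 0.0119]
tcp_rot: [1.0, 0.021, -0.0, -0.0]
force: [-0.3, -0.3, 0.3]
width: 0.092
gripper_force: 0.0
```

>>> drive_tool([
  [[0,0,2,0],[0,0,4,0],[0,0,5,0],[0,0,5,0]],
])

```text
clock: 13.1
ee_pos: [0.428, -0.2608, 0.0068]
tcp_rot: [1.0, 0.021, -0.0, -0.0]
force: [-0.1, -0.2, -0.3]
width: 0.0918
gripper_force: 0.0
```

>>> drive_tool([
  [[0,0,0,0],[0,0,0,0],[0,0,0,0],[0,0,0,0],[0,0,0,0],[0,0,0,0],[0,0,0,0]],
], jaw=0)

```text
clock: 13.8
ee_pos: [0.4281, -0.2609, 0.007]
tcp_rot: [1.0, 0.021, 0.0, -0.0]
force: [0.7, 0.2, 1.4]
width: 0.06
gripper_force: 20.0
```

>>> drive_tool([
  [[0,0,-25,0],[0,0,-50,0],[10,-40,-55,2.5],[20,-85,-55,5],[32,-130,-55,7.5],[43,-170,-55,9.7],[43.5,-179,-50,9.7],[43.5,-179,-40,9.7]],
])

```text
clock: 14.6
ee_pos: [0.4643, -0.0794, 0.0469]
tcp_rot: [0.998, -0.062, 0.0, 0.0]
force: [-0.3, -0.8, -1.1]
width: 0.0597
gripper_force: 20.0
```

>>> drive_tool([
  [[0,0,3,0],[0,0,3,0],[0,0,3,0]],
])

```text
clock: 14.9
ee_pos: [0.4639, -0.0815, 0.0439]
tcp_rot: [0.998, -0.064, -0.0, 0.0]
force: [0.3, -0.6, -1.5]
width: 0.0593
gripper_force: 20.0
```

```bash
python3 - <<'E'
from h import *
go(464.2,-80.5,27.3,-7.3)
E
```

```text
t14.9 at [463.9 -81.5  43.9] ang -7.4 need [ 0.2 -1.  16.6 -0.1] w 59.3 F [ 0.3 -0.6 -1.5] g 20.0
```

>>> drive_tool([
  [[0,-1,6,0],[0,-1,11,0],[0,-1,14,0],[0,-1,16,0],[0,-1,16.5,0],[0,-1,16.5,0]],
])

```text
clock: 15.5
ee_pos: [0.4641, -0.0793, 0.0275]
tcp_rot: [0.998, -0.063, -0.0, 0.0]
force: [0.7, -0.7, -1.4]
width: 0.0599
gripper_force: 20.0
```

>>> drive_tool([
  [[0,0,0,0],[0,0,0,0],[0,0,0,0],[0,0,0,0],[0,0,0,0],[0,0,-30,0],[0,0,-80,0],[0,0,-130,0]],
], jaw=1)

```text
clock: 16.3
ee_pos: [0.4632, -0.0789, 0.1584]
tcp_rot: [0.998, -0.063, -0.001, -0.0]
force: [1.1, -1.5, 0.2]
width: 0.0919
gripper_force: 0.0
```

```bash
python3 - <<'E'
from h import *
go(390,334.4,150,8)
E
```

```text
t16.3 at [463.2 -78.9 158.4] ang -7.3 need [-124.9 -400.7    8.4  -15.3] w 91.9 F [ 1.1 -1.5  0.2] g 0.0
```

>>> drive_tool([
  [[-14,-45,0,-2],[-28,-90,0,-4],[-43,-137,0,-6],[-57,-184,0,-8],[-72,-231,0,-10],[-87,-278,0,-12],[-101,-325,0,-14],[-115,-370,0,-15.3]],
])

```text
clock: 17.1
ee_pos: [0.3962, 0.3044, 0.1577]
tcp_rot: [0.997, 0.071, 0.0, -0.0]
force: [1.4, 0.2, 0.3]
width: 0.0918
gripper_force: 0.0
```

```bash
python3 - <<'E'
from h import *
go(390,334.4,60,8)
s=snap('top'); w=cloud(s)
print('long',fitz(w,[464,-80,-7.3],60,200,.038,.029,.06,12), fit(s,[464,-80,-7.3],60,200,.038))
print('board',fitz(w,[463,-81,-7],110,230,.02,.011,.05,25))
print('short',fitz(w,[486.5,137.7,-10.3],45,90,.02,.011,.05,25))
E
```

```text
t17.1 at [396.2 304.4 157.7] ang 8.1 need [ -1.9 -30.5  97.7   0.1] w 91.8 F [1.4 0.2 0.3] g 0.0
long (array([463.33576012, -77.27710141,  -8.24248931]), np.float64(0.022)) (array([462.73017266, -77.46787918,  -8.22842037]), np.float64(-21.49251572075684))
board (array([463.84836241, -79.40874199,  -7.29764024]), np.float64(0.012))
short (array([490.15296321, 142.62327277, -13.23474223]), np.float64(0.043))
```

>>> drive_tool([
  [[-1,-28,20,0],[-1,-28,60,0],[-1,-28,97,0],[-1,-28,125,0],[-1,-28,125,0],[-1,-28,125,0]],
])

```text
clock: 17.75
ee_pos: [0.3921, 0.3299, 0.0329]
tcp_rot: [0.998, 0.07, -0.0, 0.0]
force: [-0.0, 1.0, 0.7]
width: 0.0917
gripper_force: 0.0
```

```bash
python3 - <<'E'
from h import *
go(390,334.4,7.5,8)
E
```

```text
t17.8 at [392.1 329.9  32.9] ang 8.0 need [-1.5 -4.8 25.4  0. ] w 91.7 F [-0.   1.   0.7] g 0.0
```

>>> drive_tool([
  [[-1.5,-4.8,5,0],[-1.5,-4.8,12,0],[-1.5,-4.8,18,0],[-1.5,-4.8,22,0],[-1.5,-4.8,25,0],[-1.5,-4.8,25,0]],
])

```text
clock: 18.35
ee_pos: [0.3895, 0.3342, 0.007]
tcp_rot: [0.998, 0.07, -0.0, 0.0]
force: [-0.0, -0.1, 0.5]
width: 0.0922
gripper_force: 0.0
```

>>> drive_tool([
  [[0,0,0,0],[0,0,0,0],[0,0,0,0],[0,0,0,0],[0,0,0,0],[0,0,0,0],[0,0,0,0],[0,0,0,0]],
], jaw=0)

```text
clock: 19.15
ee_pos: [0.3899, 0.3344, 0.0076]
tcp_rot: [0.998, 0.07, 0.0, 0.0]
force: [0.1, -0.2, 1.4]
width: 0.0493
gripper_force: 20.0
```

```bash
python3 - <<'E'
from h import *
go(390,334.4,7.5,8)
E
```

```text
t19.1 at [389.9 334.4   7.6] ang 8.0 need [0.1 0.  0.1 0. ] w 49.3 F [ 0.1 -0.2  1.4] g 20.0
```

>>> drive_tool([
  [[0,0,-35,0],[0,15,-75,0],[2,60,-95,2],[4,105,-95,4],[6,150,-95,6],[8,195,-95,8],[9,240,-95,10],[10,285,-95,12]],
])

```text
clock: 19.95
ee_pos: [0.4394, 0.052, 0.1025]
tcp_rot: [0.999, -0.035, 0.0, -0.0]
force: [1.1, 0.6, -0.7]
width: 0.05
gripper_force: 20.0
```

```bash
python3 - <<'E'
from h import *
go(463.2,-78,80,-7.8)
E
```

```text
t19.9 at [439.4  52.  102.5] ang -4.1 need [ 33.  128.   22.5   3.7] w 50.0 F [ 1.1  0.6 -0.7] g 20.0
```

>>> drive_tool([
  [[10,42,0,1.5],[21,84,0,3],[32,120,0,3.7],[32,124,5,3.7],[32,124,10,3.7],[32,124,18,3.7],[32,124,18,3.7]],
])

```text
clock: 20.65
ee_pos: [0.4613, -0.0704, 0.0827]
tcp_rot: [0.998, -0.066, -0.002, -0.001]
force: [-0.6, 0.4, -1.5]
width: 0.0497
gripper_force: 20.0
```

```bash
python3 - <<'E'
from h import *
go(463.2,-78,46,-7.8)
E
```

```text
t20.6 at [461.3 -70.4  82.7] ang -7.6 need [ 2.9  7.3 36.7  0.2] w 49.7 F [-0.6  0.4 -1.5] g 20.0
```

>>> drive_tool([
  [[2,7,8,0],[2,7,16,0],[2,7,22,0],[2,7,28,0],[2,7,28,0]],
])

```text
clock: 21.15
ee_pos: [0.4631, -0.0791, 0.0554]
tcp_rot: [0.998, -0.067, -0.001, -0.0]
force: [-0.4, 0.6, -2.0]
width: 0.0498
gripper_force: 20.0
```

```bash
python3 - <<'E'
from h import *
go(463.2,-78,45.8,-7.8)
E
```

```text
t21.1 at [463.1 -79.1  55.4] ang -7.7 need [-0.  -1.1  9.6  0.1] w 49.8 F [-0.4  0.6 -2. ] g 20.0
```

>>> drive_tool([
  [[0,-0.5,3,0],[0,-0.5,6,0],[0,-0.5,8,0],[0,-0.5,9,0],[0,-0.5,9.3,0],[0,-0.5,9.3,0]],
])

```text
clock: 21.75
ee_pos: [0.464, -0.079, 0.0473]
tcp_rot: [0.998, -0.067, 0.0, 0.0]
force: [-1.0, 0.0, -1.0]
width: 0.0497
gripper_force: 20.0
```

>>> drive_tool([
  [[0,0,0,0],[0,0,0,0],[0,0,0,0],[0,0,0,0],[0,0,0,0],[0,0,-30,0],[0,0,-70,0],[0,0,-100,0]],
], jaw=1)

```text
clock: 22.55
ee_pos: [0.4643, -0.0792, 0.1492]
tcp_rot: [0.998, -0.067, 0.001, 0.0]
force: [0.1, -0.7, 0.0]
width: 0.0919
gripper_force: 0.0
```

>>> drive_tool([
  [[0,45,0,0],[0,90,0,0],[0,135,0,0],[0,180,0,0],[0,225,0,0],[0,270,0,0],[0,270,0,0]],
])

```text
clock: 23.25
ee_pos: [0.4268, -0.3515, 0.1475]
tcp_rot: [0.998, -0.069, 0.0, 0.001]
force: [-0.1, 0.4, 0.4]
width: 0.0916
gripper_force: 0.0
```

```bash
python3 - <<'E'
from h import *
go(490,142,100,-13)
s=snap('top'); w=cloud(s)
print('mid',fitz(w,[463,-78,-7.8],50,150,.057,.047,.08,12), fit(s,[463,-78,-7.8],50,150,.057))
print('board',fitz(w,[463,-81,-7],110,230,.02,.011,.08,25))
print('short',fitz(w,[486.5,137.7,-10.3],45,90,.02,.011,.05,25), fit(s,[490,142,-13],45,90,.02,2))
im=cv2.resize(s['img'][190:285,225:365],None,fx=5,fy=5,interpolation=cv2.INTER_CUBIC)
def ov(q,W,L,z,c):
    for u in toimg(s,rect(q,W,L,z)): cv2.circle(im,tuple(int(t) for t in (u-[225,190]+.5)*5),1,c,-1)
ov([490.2,142.6,-13.3],45,90,.02,(0,0,255)); ov([486.5,137.7,-10.3],45,90,.02,(0,255,0)); ov([463.2,-78,-7.8],50,150,.057,(0,0,255)); ov([463.3,-77.3,-8.2],60,200,.038,(255,0,0))
cv2.imwrite('pics/fin.png',im)
E
```

```text
t23.2 at [ 426.8 -351.5  147.5] ang -8.0 need [  -5.8 -497.5   47.5    5. ] w 91.6 F [-0.1  0.4  0.4] g 0.0
mid (array([463.40468547, -77.13604465,  -7.69728512]), np.float64(0.027)) (array([464.80264018, -78.05413725,  -7.50841357]), np.float64(-21.928817211244063))
board (array([463.85667797, -79.41875997,  -7.29757773]), np.float64(0.011))
short (array([490.25691205, 142.78723295, -13.48100215]), np.float64(0.044)) (array([487.08260778, 142.10327089, -12.44524177]), np.float64(-12.483985106665525))
```

View pics/fin.png

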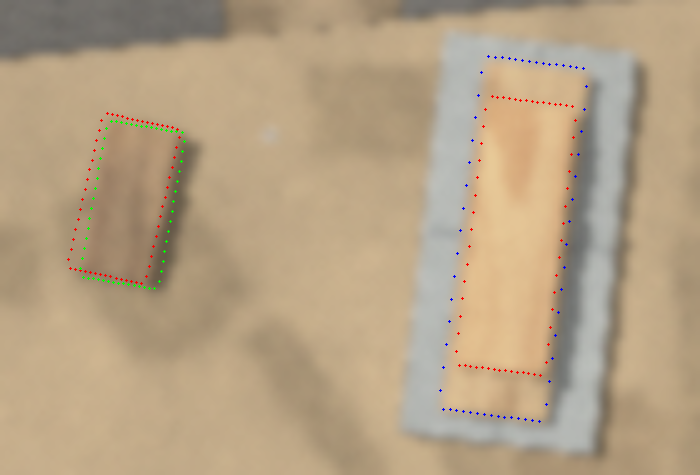

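The picture shows mid and long neatly centred on the board. The short offcut's top face lies between the two outlines, at about (488, 141, -12.5°). I fetch it.

>>> drive_tool([
  [[0,-48,0,1],[0,-96,0,2],[-1,-144,0,3],[-2,-192,0,4],[-3,-240,0,4.5],[-4,-288,0,4.5],[-5,-336,0,4.5],[-6,-384,0,4.5]],
])

```text
clock: 24.1
ee_pos: [0.4723, 0.038, 0.1472]
tcp_rot: [0.994, -0.105, 0.0, -0.0]
force: [1.7, 0.7, -0.2]
width: 0.092
gripper_force: 0.0
```

>>> drive_tool([
  [[0,-48,0,0],[0,-90,0,0],[0,-103,10,0],[0,-103,50,0],[0,-103,90,0],[0,-103,110,0],[0,-103,110,0],[0,-103,110,0]],
])

```text
clock: 24.9
ee_pos: [0.4946, 0.1355, 0.0374]
tcp_rot: [0.994, -0.106, -0.0, 0.0]
force: [0.6, 0.2, 0.8]
width: 0.0921
gripper_force: 0.0
```

```bash
python3 - <<'E'
from h import *
go(488,141,7.5,-12.5)
E
```

```text
t24.9 at [494.6 135.5  37.4] ang -12.2 need [-7.6 -4.  29.9  0.3] w 92.1 F [0.6 0.2 0.8] g 0.0
```

>>> drive_tool([
  [[-7.6,-4,5,0.3],[-7.6,-4,12,0.3],[-7.6,-4,19,0.3],[-7.6,-4,25,0.3],[-7.6,-4,29.5,0.3],[-7.6,-4,29.5,0.3]],
])

```text
clock: 25.5
ee_pos: [0.4878, 0.1409, 0.0069]
tcp_rot: [0.994, -0.109, -0.001, 0.0]
force: [-0.2, 0.5, 0.3]
width: 0.0921
gripper_force: 0.0
```

>>> drive_tool([
  [[0,0,0,0],[0,0,0,0],[0,0,0,0],[0,0,0,0],[0,0,0,0],[0,0,0,0],[0,0,0,0],[0,0,0,0]],
], jaw=0)

```text
clock: 26.3
ee_pos: [0.4885, 0.141, 0.0078]
tcp_rot: [0.994, -0.109, 0.0, -0.0]
force: [0.4, -0.4, 0.6]
width: 0.0448
gripper_force: 19.9
```

```bash
python3 - <<'E'
from h import *
go(463.5,-78,100,-7.8)
E
```

```text
t26.3 at [488.5 141.    7.8] ang -12.5 need [ 22.9 219.2 -92.2  -4.7] w 44.8 F [ 0.4 -0.4  0.6] g 19.9
```

>>> drive_tool([
  [[0,0,-40,0],[0,10,-85,0],[5,50,-92,-2],[10,95,-92,-4],[15,140,-92,-4.7],[20,185,-92,-4.7],[23,215,-92,-4.7],[23,219,-92,-4.7]],
])

```text
clock: 27.1
ee_pos: [0.4633, -0.0807, 0.0999]
tcp_rot: [0.998, -0.07, 0.0, 0.0]
force: [-0.2, 0.0, -0.7]
width: 0.0453
gripper_force: 19.9
```

>>> drive_tool([
  [[0,0,8,0],[0,0,16,0],[0,0,20,0],[0,0,20,0],[0,0,20,0]],
])

```text
clock: 27.6
ee_pos: [0.4635, -0.077, 0.0794]
tcp_rot: [0.998, -0.067, -0.0, -0.0]
force: [-0.1, 0.4, -0.6]
width: 0.045
gripper_force: 19.9
```

```bash
python3 - <<'E'
from h import *
go(463.5,-78,65,-7.8)
E
```

```text
t27.6 at [463.5 -77.   79.4] ang -7.7 need [ 0.2  1.  14.4  0.1] w 45.0 F [-0.1  0.4 -0.6] g 19.9
```

>>> drive_tool([
  [[0,1,5,0],[0,1,9,0],[0,1,12,0],[0,1,13.5,0],[0,1,14,0],[0,1,14,0]],
])

```text
clock: 28.2
ee_pos: [0.4635, -0.0788, 0.0657]
tcp_rot: [0.998, -0.068, 0.0, 0.0]
force: [-0.5, 0.0, -1.0]
width: 0.045
gripper_force: 19.9
```

>>> drive_tool([
  [[0,0,0,0],[0,0,0,0],[0,0,0,0],[0,0,0,0],[0,0,0,0],[0,0,-30,0],[0,0,-70,0],[0,0,-100,0]],
], jaw=1)

```text
clock: 29.0
ee_pos: [0.4638, -0.079, 0.1678]
tcp_rot: [0.998, -0.068, 0.001, 0.0]
force: [-0.1, -0.1, 0.3]
width: 0.0916
gripper_force: 0.0
```

>>> drive_tool([
  [[0,45,0,0],[0,90,0,0],[0,135,0,0],[0,180,0,0],[0,225,0,0],[0,270,0,0],[0,270,0,0],[0,270,0,0]],
])

```text
clock: 29.8
ee_pos: [0.4265, -0.3465, 0.1654]
tcp_rot: [0.998, -0.069, -0.0, -0.001]
force: [-0.4, 1.3, 0.1]
width: 0.0916
gripper_force: 0.0
```

```bash
python3 - <<'E'
from h import *
s=snap('top'); w=cloud(s)
print('short',fitz(w,[463.5,-78,-7.8],45,90,.077,.067,.1,6), fit(s,[463.5,-78,-7.8],45,90,.077))
print('mid',fitz(w,[463,-78,-7.8],50,150,.057,.047,.1,6), fit(s,[463,-78,-7.8],50,150,.057))
print('long',fitz(w,[464,-80,-7.3],60,200,.038,.029,.1,10), fit(s,[464,-80,-7.3],60,200,.038))
print('board',fitz(w,[463,-81,-7],110,230,.02,.011,.1,25))
a=np.radians(-7.8)
for t in (0,60,87): p=np.array([463.4,-78])+t*np.array([np.cos(a),np.sin(a)]); m=np.hypot(*(np.moveaxis(w[...,:2]*1000-p,-1,0)))<10; print(t,np.nanmedian(w[m][:,2]).round(4))
E
```

```text
short (array([464.94742717, -77.32511853,  -8.76833735]), np.float64(0.034)) (array([462.32182604, -78.98032456,  -8.28305517]), np.float64(-26.045629654649506))
mid (array([463.50739653, -77.11789592,  -7.70812022]), np.float64(0.026)) (array([464.87015336, -77.04403014,  -6.87783058]), np.float64(-17.0515506802817))
long (array([463.31261258, -77.27643597,  -8.23484481]), np.float64(0.02)) (array([462.83851219, -76.96324829,  -7.91758086]), np.float64(-19.120157474742136))
board (array([463.89845191, -79.43466028,  -7.30665191]), np.float64(0.012))
0 0.0772
60 0.0572
87 0.0376
```

All three are centred within about 3 mm and sit at the right heights.

```bash
python3 -c "
from rig import job
print(job.hand_in())"
```

```text
the job is handed in; nothing more can be done
None
```

The stepped foot is laid and the job is handed in at about 30 s of the 72 s allowed: by my last camera measurement all three offcuts lie flat on the board, centred within about 3 mm and parallel within about 2°, though the hand-in returned no verdict.

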